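# Reset a swivel bench vice to its index mark and clamp it again

## Task

Set the small swivel bench vice to its new angle: loosen the bar handle of the clamp beside it (counter-clockwise from above) until the vice is free, and swing the vice until the pointer on its turntable meets the index tab on the base's rim. Then tighten the handle clockwise by feel to about 0.36 newton metres: under 0.32 it does not hold, over 0.42 the clamp is overstrained. Never force the vice round while it is clamped, and leave the tools and parts lying on the bench where they are.

Things in the scene. Friction and masses are not known exactly. Their poses are not given: they have to be found in the camera images.
- swivel_base: Grey round flange fixed to the bench, 184 mm across, 14 mm thick, scale lines on its rim. Origin: on the vertical swivel axis, at bench height. Angles are counted counter-clockwise from its x axis. The vice stands on its middle, the clamp block (36 mm high) at 50 degrees, its handle's axis 118 mm from the swivel axis.
- vice_head: Dark disc (120 mm across, z 14 to 26 mm) with pointer and vice. Origin on the swivel axis at bench height; x along the pointer, +y towards the vice's screw (104 mm out). Turns about vertical with 0.2 N m drag when unclamped, stays where left. x starts near 90 degrees of the base and must turn 0.45 to 1.25 rad counter-clockwise (from above) to match x of index_tab.
- pointer_tip (a point): Tip of the pointer on the disc, 73 mm from the swivel axis, 19.5 mm above the bench, 3.5 mm wide, on a bright steel finger 18 mm wide at the disc. Turns with vice_head.
- vice_grip (a point): On the swivel axis, 80 mm above the bench, in the vice's rear block: 52 mm wide along x of vice_head (jaw plate 58 mm, 22 mm off along y), 45 mm long along y, top at z = 96 mm. The block can be gripped from above across its width and turned by the wrist. Axes as vice_head.
- index_tab: Bright steel tab (18 mm wide, 11 mm high, stepping down inwards to a nose 3.5 mm wide) fixed on the rim of the base; its place round the rim differs each time. Origin on the swivel axis, 14 mm above the bench; x points out to the tab, which lies 75 to 95 mm from the axis.
- index_tip (a point): Inner tip of the tab's nose, 75 mm from the swivel axis, 19.5 mm above the bench; when aligned, pointer_tip is 2 mm inside it on the same radius.
- clamp_grip (a point): Middle of the clamp's bar handle, on its vertical axis, 61 mm above the bench: dark bar 62 mm long (point x), 12 mm wide (point y), z = 52 to 70 mm, on an 11 mm stem above a 28 mm collar (top z = 41 mm). Grip it across its width from above. Clockwise tightens. Turning it 0.5 rad back from its start surely frees the vice; up to 1.6 rad of tightening may follow, in one or more grips.
- clamp_shoe: Hidden shoe that the clamp's screw presses on vice_head; first touch varies, and comes later at the new angle (worn drum). The screw stays where left. Steady handle torque to tighten: 0.25 N m when slack, + 0.006 N m per N at the shoe (10 N: 0.31, 18 N: 0.36, 36 N: 0.47), rising 0.5 N m per rad. The handle's shaft is springy, 2 N m per rad, and unwinds on release. Pose of no use.
- driver_big: orange-black screwdriver, a bystander: leave it where it lies.
- etape_roll: roll of black tape, a bystander: leave it where it lies.
- nose_pliers: long-nose pliers, a bystander: leave it where it lies.
- small_jar: small clear jar, a bystander: leave it where it lies.
- plug_1: black two-pin plug, a bystander: leave it where it lies.
- spare_motor_1: small white motor, a bystander: leave it where it lies.
- flush_cutters: flush cutters, a bystander: leave it where it lies.
There are look-alikes about, which are no part of the job. There is more than one size of the part that bears clamp_grip; the job needs the larger.

How it is judged (in metres and radians):
On the way, in this order (a step that is already met when the one before it is completed fails the run):
1. the clamp is slack: its shoe no longer presses on the vice (contact force between clamp_shoe and vice_head below 1 N), for 0.2 s.
2. the vice has been swung to the index tab (within 0.05 rad) with the clamp still slack (angle between the x axis of vice_head and the x axis of index_tab, either way round below 0.05 rad and contact force between clamp_shoe and vice_head below 5 N), for 0.2 s.
At the end, for the whole second after the job is handed in: The pointer stands at the index tab within 0.05 rad (2.9 degrees), the clamp shoe presses on the vice with more than 10 N (handle tightened to over 0.31 N m) and the vice is still (angle between the x axis of vice_head and the x axis of index_tab, either way round below 0.05 rad and contact force between clamp_shoe and vice_head above 10 N and angular speed of vice_head below 0.05 rad/s); the robot touches nothing.
It fails at once if the clamp is over-tightened: more than 36 N at the shoe (0.47 N m at the handle) (contact force between clamp_shoe and vice_head above 36 N).
It fails at once if the vice is forced round (faster than 0.15 rad/s) while the clamp grips it with over 5 N (contact force between clamp_shoe and vice_head above 5 N and angular speed of vice_head above 0.15 rad/s).
It fails at once if a tool or part lying on the bench is shifted by more than 20 mm (distance of any of driver_big, etape_roll, nose_pliers, small_jar, plug_1, spare_motor_1, flush_cutters from where it was at the start of the episode above 0.02 m).
It also fails if it takes over 67 s, if anything falls off the work surface, if the arm or the gripper's body presses on something with over 40 N, if the wrist force passes 120 N, or if a joint passes its speed limit or range.

## Robot

A 6-joint arm with a two-finger parallel gripper is mounted at the origin on a cart in front of the work surface, level with it; the furniture and walls round the work are solid. World frame = base frame: x ahead of the robot, y to its left, z up, the work surface at z = 0. Lengths are in mm, angles in rad, forces in N, time in s.
With the tool pointing down it reaches from about 325 to 1000 mm from the base axis. Payload 5.1 kg.
Tool frame: the origin (TCP) lies midway between the tips of the shut fingers; the grasp point (between the pads) lies 19 mm behind it; z points along the fingers, y is the line along which they close (so a half turn about z gives the same grasp; the last joint's range is limited). The gripper opens to 85 mm and grips with 20 to 120 N. Pads are 22 mm wide; open, the fingers measure 114 mm over their backs; the gripper's body (76 mm by 85 mm) begins 54 mm behind the grasp point. The pads swing forward as they close: fully open they stand 13 mm farther back than shut.
Start: joints at [1.035, 0.124, 1.65, -0, 1.367, -0.083], TCP at [284.383, 584.475, 231.322] pointing down, gripper open.
Joint ranges: [-2.61, 2.61], [-1.02, 2.33], [0.03, 2.71], [-1.35, 4.49], [0.32, 2.68], [-2.91, 2.91]. Speed limits (rad/s): [2.57, 2.57, 3.14, 3.14, 3.14, 3.14].

## Interface

Orientations are given as a 3x3 rotation matrix whose columns are the frame's x, y, z axes.
In Python, from workcell import env, vision, sign_off gives the robot as it stands.
- The arm moves only by the tool arm_command, never from a script. Its argument "moves" is a list of rows, each a list of 4 numbers: the shift along the tool's x, y, z in cm, then the turn about the tool's z in degrees. In form: [[tx, ty, tz, turn], ...]. A call has 1 to 20 rows; each row is the pose to reach, as a shift and turn from the pose commanded when the call began, along the tool's axes at that moment; what a row does not reach only later rows make up. A row lasts 1/12 s, in which the tool goes at most 41.7 mm and 7.16 degrees, less where a joint would pass 70% of its speed; a pose out of reach is approached as far as the arm can. A call with a gripper value outside its range is refused whole. "grip" is the gripper command: -1 is fully open, 1 is shut, values between are in proportion, set as the call begins (left out, the last holds). The fingers move at their own pace and stop on an object; "newtons" is the grip in N (left out, the last holds). Time passes only in rows, so rows that repeat a pose let the fingers close. It gives the time, the measured TCP pose, the force, the opening and the grip force at its end, in the units of the state.
- env.read_state(): the state, without advancing time (a new reading comes with each control period).
- vision.grab_frame(name): name is "scene" or "top" or "wrist"; returns a dict with "img" (384x512x3 uint8, red, green, blue), "fx", "fy", "cx", "cy" (pixels), "cam_to_world" (4x4, takes a point from camera to world coordinates). Camera axes: x right, y up, looking along -z (the intrinsics and any distortion apply to the point x, -y, -z); pixel columns grow to the right and rows downward; lengths in mm; the calibration is good to about 2 mm. A picture is of the moment at which its call begins. There is no depth.
- sign_off(): hands the job in; it is judged then, once.
The state is a dict: "time": time; "joint_positions": joint angles; "joint_velocities": joint speeds; "tau": joint torques, N m; "ee_pos": TCP position; "eef_rot": TCP orientation; "ft_force": force on the tool from outside, world axes, zero at the start; "wrist_torque": the same for the moment, N m; "opening": opening from 0.0 (shut) to 1.0 (fully open); "grasp_force": force on a finger pad.
Only numpy, scipy, OpenCV 4.12 (cv2) and the standard library are available. Lean on these libraries where they do the work, as an engineer would, in place of code of your own. Each camera call takes 0.05 s, during which the arm holds its last target. There are 200 camera calls.

## Working session

There is one attempt and no reset: what is moved stays moved. The work goes in short steps, Python scripts to look and compute and a tool call to move; the robot and the scene stay as the last step left them, time stands still between calls to the robot, and variables do not carry over. Pictures are saved under pics/ and viewed, at most 10 in all, crops included, and the job is handed in when it is done.

Besides the shell and the picture viewer there is one more tool, called after ">>>" as name(argument=value, ...), one argument or row to a line, values as JSON. arm_command: Moves the arm, as the interface text tells. Its arguments: {"type":"object","properties":{"moves":{"type":"array"},"grip":{"type":"number"},"newtons":{"type":"number"}},"required":["moves"]}

```bash
mkdir -p pics; cat > h.py <<'E'
import numpy as np, cv2
from workcell import env, vision, sign_off
def grab(n):
    f=vision.grab_frame(n); return f
def ray(f,u,v):
    T=np.array(f["cam_to_world"]); d=np.array([(u-f["cx"])/f["fx"],-(v-f["cy"])/f["fy"],-1.]); return T[:3,3],T[:3,:3]@d
def onplane(f,u,v,z):
    o,d=ray(f,u,v); return o+d*(z-o[2])/d[2]
def proj(f,p):
    T=np.array(f["cam_to_world"]); c=T[:3,:3].T@(np.array(p)-T[:3,3]); return f["fx"]*c[0]/-c[2]+f["cx"], f["fy"]*c[1]/c[2]+f["cy"]
E
python3 - <<'E'
from h import *
import pickle
for n in ["top","scene"]:
    f=grab(n); pickle.dump(f,open(n+".pkl","wb"))
    cv2.imwrite(f"pics/{n}0.png",cv2.resize(f["img"][:,:,::-1],(800,600),interpolation=cv2.INTER_CUBIC))
    print(n,{k:np.round(v,3).tolist() if k!="img" else 0 for k,v in f.items()})
s=env.read_state(); print(s)
E
```

```text
top {'img': 0, 'fx': 406.303, 'fy': 406.303, 'cx': 261.918, 'cy': 199.103, 'cam_to_world': [[-0.002, 0.989, -0.146, 381.41], [-1.0, -0.005, -0.023, 175.792], [-0.024, 0.145, 0.989, 1170.484], [0.0, 0.0, 0.0, 1.0]]}
scene {'img': 0, 'fx': 371.896, 'fy': 371.896, 'cx': 255.486, 'cy': 190.548, 'cam_to_world': [[0.546, 0.446, -0.709, -131.948], [-0.838, 0.293, -0.461, -235.697], [0.003, 0.846, 0.533, 584.054], [0.0, 0.0, 0.0, 1.0]]}
{'time': 0.1, 'joint_positions': array([ 1.03542446e+00,  1.24407575e-01,  1.65154793e+00,  7.78639435e-06,
        1.36750963e+00, -8.25789959e-02]), 'joint_velocities': array([-0.00101872, -0.00068874, -0.00325645, -0.00098272,  0.0018975 ,
       -0.00066829]), 'tau': array([ 3.76510179e-04, -4.24926031e+01, -3.66656148e+01, -9.27416863e-05,
        3.93279159e-03,  2.00983396e-05]), 'ee_pos': array([284.0871623 , 584.01083503, 230.19065694]), 'eef_rot': array([[-8.99228022e-01,  4.37479187e-01, -9.61829186e-04],
       [ 4.37480214e-01,  8.99226601e-01, -1.60659704e-03],
       [ 1.62049622e-04, -1.86547832e-03, -9.99998247e-01]]), 'ft_force': array([ 0.13428576, -0.39871139,  0.56969921]), 'wrist_torque': array([-0.02582509, -0.02978201, -0.06017777]), 'grasp_force': 0.0, 'opening': 0.9999866523003952}
```

View pics/top0.png

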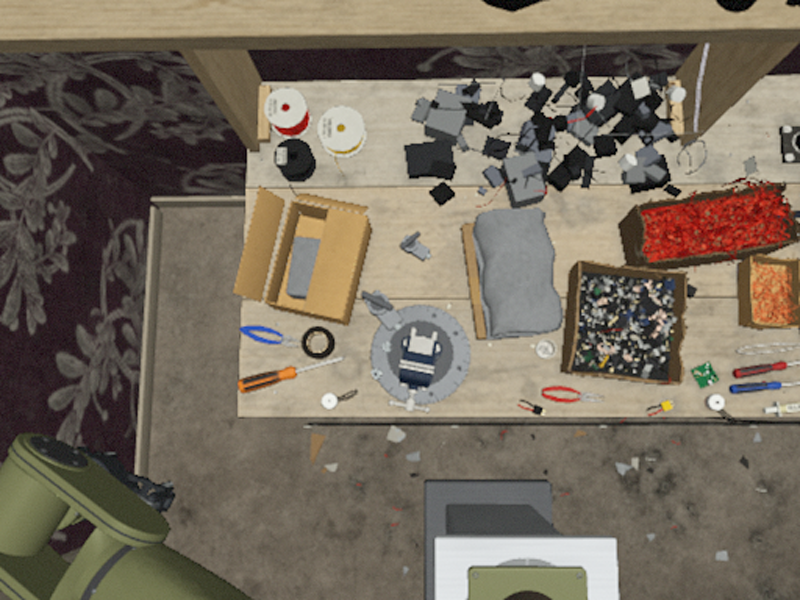

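View pics/scene0.png

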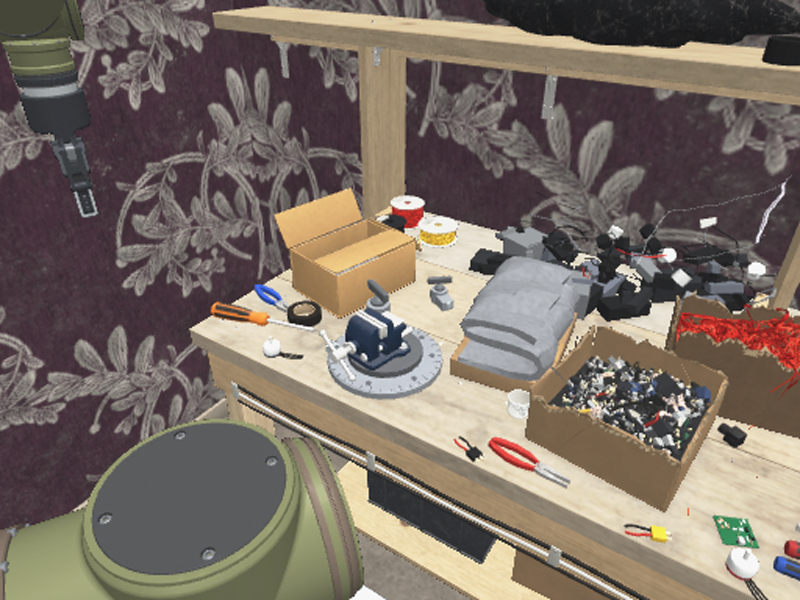

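The top view shows the base at about (420,353) of the 800-px picture, the clamp handle at (377,300) and the small look-alike at (415,245). The scene view confirms this. Next I measure more exactly.

```bash
python3 - <<'E'
from h import *
import pickle
f=pickle.load(open("top.pkl","rb")); g=pickle.load(open("scene.pkl","rb"))
k=1.5625
for nm,u,v,z in [("base",420,353,14),("handle",377,300,70),("tab?",377,373,20),("screw",410,400,50)]:
    print(nm,np.round(onplane(f,u/k,v/k,z),1))
c=f["img"][185:270,225:310,::-1]; c2=g["img"][170:260,200:290,::-1]
cv2.imwrite("pics/crop1.png",np.hstack([cv2.resize(c,(400,400),interpolation=cv2.INTER_CUBIC),cv2.resize(c2,(400,400),interpolation=cv2.INTER_CUBIC)]))
s=env.read_state()
R=s["eef_rot"]
b=onplane(f,420/k,353/k,14)
print("tool shift cm to above vice", R.T@(np.array([b[0]+20,b[1]+20,300])-s["ee_pos"])/10)
E
```

```text
base [474.3 183.2  14. ]
handle [563.4 258.1  70. ]
tab? [437.9 261.1  20. ]
screw [389.2 200.8  50. ]
tool shift cm to above vice [-35.55954123 -25.05660668  -6.93996633]
```

View pics/crop1.png

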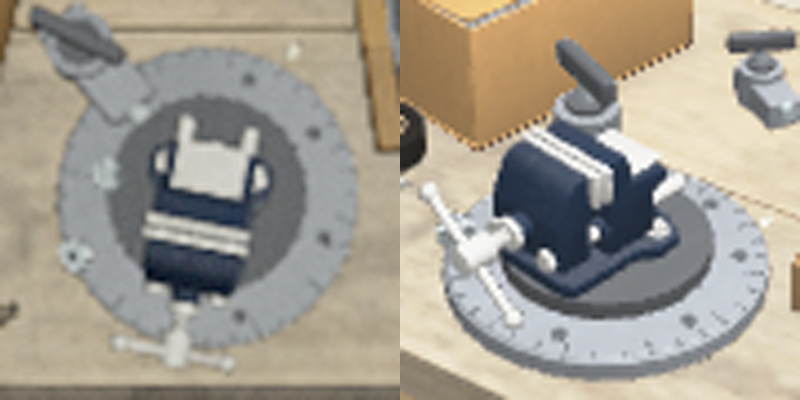

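The crop shows the pointer at the disc's left (103,172) and the tab on the rim at (75,255). The vice screw points down. I move above the scene for a wrist view.

>>> arm_command(
  moves=[
    [-35.5, -24, -10, 89],
    [-35.5, -24, -10, 89],
    [-35.5, -24, -10, 89],
    [-35.5, -24, -10, 89],
    [-35.5, -24, -10, 89],
    [-35.5, -24, -10, 89],
    [-35.5, -24, -10, 89],
    [-35.5, -24, -10, 89],
    [-35.5, -24, -10, 89],
    [-35.5, -24, -10, 89],
    [-35.5, -24, -10, 89],
    [-35.5, -24, -10, 89],
    [-35.5, -24, -10, 89],
    [-35.5, -24, -10, 89],
    [-35.5, -24, -10, 89],
    [-35.5, -24, -10, 89],
  ],
  grip=-0.3,
)

```text
time: 1.43
ee_pos: [498.3, 213.5, 330.9]
eef_rot: [[0.42, 0.907, -0.001], [0.907, -0.42, -0.0], [-0.001, -0.001, -1.0]]
ft_force: [-0.6, -0.1, 0.9]
opening: 0.648
grasp_force: 0.0
```

```bash
python3 - <<'E'
from h import *
import pickle
s=env.read_state(); print(s["time"],s["ee_pos"],s["eef_rot"],s["joint_positions"],s["opening"])
f=grab("wrist"); pickle.dump(f,open("w1.pkl","wb"))
cv2.imwrite("pics/w1.png",cv2.resize(f["img"][:,:,::-1],(800,600),interpolation=cv2.INTER_CUBIC))
print(f["fx"],f["cam_to_world"])
E
```

```text
1.4333 [498.32694313 213.53421994 330.86432758] [[ 4.20102140e-01  9.07476542e-01 -7.19893440e-04]
 [ 9.07476675e-01 -4.20102397e-01 -2.47129957e-04]
 [-5.26693599e-04 -5.49466681e-04 -9.99999710e-01]] [ 3.05815609e-01 -1.58861211e-01  1.76418476e+00 -1.89352766e-05
  1.53703000e+00  7.39374335e-01] 0.6483419256284098
331.458914618856 [[ 9.07521714e-01  4.03723340e-01  1.15809339e-01  5.27808853e+02]
 [-4.20004863e-01  8.72670659e-01  2.49081984e-01  2.76766044e+02]
 [-5.03201114e-04 -2.74687795e-01  9.61533339e-01  4.73970096e+02]
 [ 0.00000000e+00  0.00000000e+00  0.00000000e+00  1.00000000e+00]]
```

View pics/w1.png

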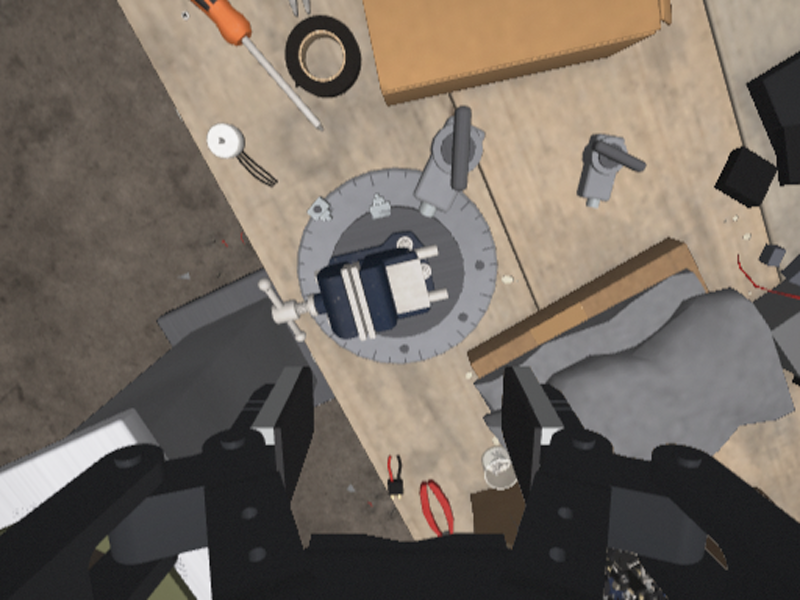

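The wrist view shows the bar from (463,110) to (459,188), the tab at (320,210) and the pointer at (379,206). The disc centre is near (397,266). I refine these with masks.

```bash
cat > meas.py <<'E'
from h import *
from scipy.optimize import least_squares
def circ(f,guess):
    hsv=cv2.cvtColor(f["img"],cv2.COLOR_RGB2HSV)
    m=((hsv[...,1]<45)&(hsv[...,2]>80)).astype(np.uint8)
    cs,_=cv2.findContours(m,cv2.RETR_LIST,cv2.CHAIN_APPROX_NONE)
    p=np.vstack([c[:,0] for c in cs]); w=np.array([onplane(f,u,v,14)[:2] for u,v in p])
    r=np.hypot(*(w-guess).T); w=w[abs(r-92)<9]
    q=least_squares(lambda c:np.hypot(*(w-c).T)-92,guess,loss="soft_l1",f_scale=1).x
    return q,(abs(np.hypot(*(w-q).T)-92)<1.5).sum()
def bar(f,uv,z=70,bri=85,win=35):
    g=cv2.cvtColor(f["img"],cv2.COLOR_RGB2GRAY); m=np.zeros_like(g); u,v=map(int,uv)
    sl=np.s_[max(v-win,0):v+win,max(u-win,0):u+win]; m[sl]=(g[sl]<bri)*255
    n,l,st,c=cv2.connectedComponentsWithStats(m); k=l[v,u]
    ys,xs=np.where(l==k); w=np.array([onplane(f,a,b,z)[:2] for a,b in zip(xs,ys)]).astype(np.float32)
    (cx,cy),(a,b),ang=cv2.minAreaRect(w); box=cv2.boxPoints(((cx,cy),(a,b),ang))
    e=[box[1]-box[0],box[2]-box[1]]; d=max(e,key=np.linalg.norm)
    return (cx,cy),sorted((a,b)),np.degrees(np.arctan2(d[1],d[0]))%180
E
python3 - <<'E'
from meas import *
import pickle
f=pickle.load(open("w1.pkl","rb")); k=1.5625
c,n=circ(f,np.array([474.,183])); print("centre",c,n)
t=pickle.load(open("top.pkl","rb")); print("centre top",circ(t,np.array([474.,183])))
for br in (60,75,90): print(bar(f,(461/k,150/k),bri=br))
for nm,u,v,z in [("tab",317,209,25),("ptr root",382,211,20),("ptr tip",377,197,19.5),("nose",328,217,19.5)]:
    p=onplane(f,u/k,v/k,z)[:2]-c; print(nm,p,np.hypot(*p),np.degrees(np.arctan2(p[1],p[0])))
for nm,u,v,z in [("collar/stem",461,150,52),("jawL",343,267,96),("jawL2",361,338,96),("jawR",352,265,96),("jawR2",373,337,96)]:
    print(nm,onplane(f,u/k,v/k,z)[:2],onplane(f,u/k,v/k,z)[:2]-c)
for nm,u,v in [("box",388,104)]:
    print(nm,[onplane(f,u/k,v/k,z)[:2].round() for z in (0,60,100)])
im=f["img"][90:190,180:330,::-1]; cv2.imwrite("pics/c2.png",cv2.resize(im,(800,533),interpolation=cv2.INTER_CUBIC))
E
```

```text
centre [474.43293856 184.18194849] 261
centre top (array([473.39061094, 182.39426593]), np.int64(124))
((453.15643310546875, 134.64031982421875), [520.6109619140625, 776.9775390625], np.float32(155.19513))
((453.15643310546875, 134.64031982421875), [520.6109619140625, 776.9775390625], np.float32(155.19513))
((453.15643310546875, 134.64031982421875), [520.6109619140625, 776.9775390625], np.float32(155.19513))
tab [-37.91468328  80.05441742] 88.5789645218914 115.3427677759585
ptr root [11.62005125 54.62014081] 55.8425050750133 77.98978138602932
ptr tip [12.8439064  67.24109237] 68.45677785841762 79.18603843571363
nose [-33.51924261  69.70553566] 77.34598455719211 115.68146623909357
collar/stem [565.70689886 258.29687637] [91.2739603  74.11492788]
jawL [448.67191232 219.93402982] [-25.76102624  35.75208133]
jawL2 [435.92632677 163.66329051] [-38.5066118  -20.51865798]
jawR [455.45339083 218.47837881] [-18.97954773  34.29643032]
jawR2 [444.74599767 160.49365636] [-29.68694089 -23.68829213]
box [array([528., 317.]), array([528., 312.]), array([528., 309.])]
```

View pics/c2.png

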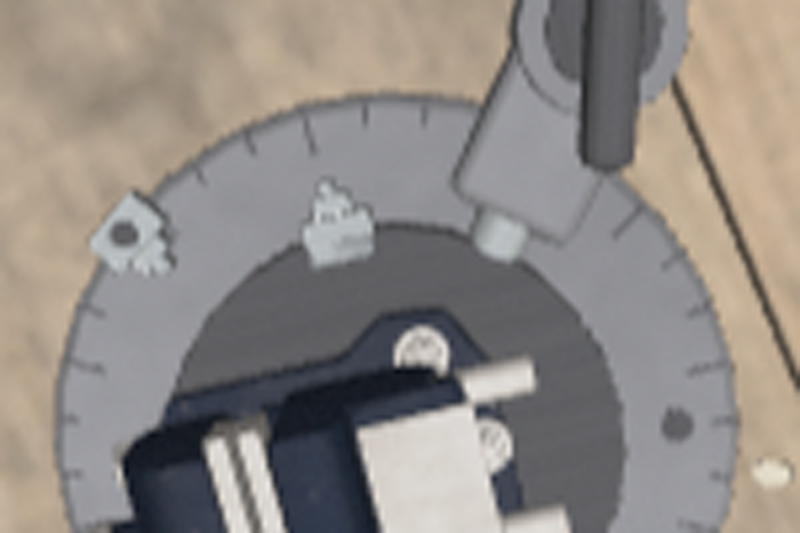

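```bash
python3 - <<'E'
from meas import *
import pickle
f=pickle.load(open("w1.pkl","rb")); k=1.5625
c=np.array([474.2,183.8])
P=lambda u,v,z:onplane(f,u,v,z)[:2]
C=lambda u,v:(180+u/5.333,90+v/5.333)
for nm,u,v,z in [("ptr tip",325,182,19.5),("ptr root",340,248,22),("nose",172,268,19.5),("hole",124,233,25)]:
    p=P(*C(u,v),z)-c; print(nm,p,np.hypot(*p),np.degrees(np.arctan2(p[1],p[0])))
g=cv2.cvtColor(f["img"],cv2.COLOR_RGB2GRAY)
for r in (75,85,95,105,115): print(r,g[r,280:312].tolist())
print("col",g[60:128,294].tolist())
E
```

```text
ptr tip [13.79052548 70.15506869] 71.49763811141206 78.87904451812011
ptr root [10.29288512 53.80641458] 54.782056682772755 79.17045044583097
nose [-31.24863797  67.08356681] 74.00461006272336 114.9768845544393
hole [-37.18566081  80.30927418] 88.5005812937661 114.84558585574516
75 [173, 174, 173, 173, 171, 165, 135, 109, 109, 122, 93, 49, 75, 85, 94, 97, 98, 100, 97, 93, 91, 111, 175, 178, 176, 176, 173, 174, 172, 173, 174, 174]
85 [102, 136, 147, 146, 147, 147, 147, 132, 116, 95, 43, 62, 80, 89, 98, 98, 99, 100, 95, 91, 86, 144, 144, 144, 144, 132, 129, 149, 143, 134, 132, 171]
95 [146, 143, 79, 94, 94, 92, 95, 95, 96, 56, 51, 76, 85, 94, 98, 98, 101, 96, 93, 89, 75, 97, 95, 96, 134, 147, 147, 147, 145, 163, 180, 183]
105 [130, 148, 149, 148, 149, 147, 131, 123, 116, 44, 64, 80, 89, 98, 97, 100, 99, 95, 91, 92, 147, 147, 146, 146, 143, 140, 74, 137, 176, 181, 177, 174]
115 [155, 155, 155, 157, 157, 158, 159, 156, 97, 50, 77, 86, 95, 97, 98, 100, 96, 93, 91, 144, 176, 176, 175, 175, 175, 176, 177, 178, 173, 131, 77, 123]
col [166, 168, 169, 169, 170, 169, 168, 139, 90, 78, 86, 91, 92, 91, 92, 94, 92, 94, 94, 96, 97, 97, 96, 97, 98, 98, 98, 97, 98, 98, 98, 98, 99, 99, 99, 98, 97, 98, 97, 97, 97, 97, 97, 97, 97, 97, 97, 98, 97, 99, 97, 98, 98, 99, 99, 98, 99, 98, 98, 97, 92, 80, 101, 124, 133, 142, 143, 143]
```

```bash
python3 - <<'E'
from meas import *
import pickle
f=pickle.load(open("w1.pkl","rb")); c=np.array([474.2,183.8])
a=onplane(f,297.0,68.5,68)[:2]; b=onplane(f,294.2,121,68)[:2]; m=(a+b)/2; d=a-b
print(m,np.hypot(*d),np.degrees(np.arctan2(d[1],d[0])),"radius",np.hypot(*(m-c)),np.degrees(np.arctan2(*(m-c)[::-1])))
s=env.read_state();R=s["eef_rot"]; print("shift",R.T@(np.array([m[0],m[1],100])-s["ee_pos"])/10, "tool y ang",np.degrees(np.arctan2(R[1,1],R[0,1])))
E
```

```text
[565.15005732 259.46516065] 59.44315049225365 63.65512793553188 radius 118.30946480336166 39.75848803477272
shift [ 6.97844219  4.14791606 23.08701512] tool y ang -24.84811928897448
```

```bash
python3 - <<'E'
from h import *
import pickle
k=1.5625
g=pickle.load(open("scene.pkl","rb"))
for (b,t) in [((340,318),(338,284)),((414,290),(415,240))]:
    p=onplane(g,b[0]/k,b[1]/k,0); print(p,[ (z,np.round(np.array(proj(g,p+[0,0,z]))*k)) for z in (40,60,80,100)],t)
E
```

```text
[529.77865415 319.89431605   0.        ] [(40, array([339., 299.])), (60, array([338., 289.])), (80, array([338., 279.])), (100, array([337., 269.]))] (338, 284)
[683.69312376 260.12258974   0.        ] [(40, array([414., 272.])), (60, array([415., 263.])), (80, array([415., 253.])), (100, array([415., 243.]))] (415, 240)
```

>>> arm_command(
  moves=[
    [7, 4.1, 10, 1.5],
    [7, 4.1, 15, 1.5],
    [7, 4.1, 20, 1.5],
    [7, 4.1, 20, 1.5],
    [7, 4.1, 20, 1.5],
    [7, 4.1, 20, 1.5],
    [7, 4.1, 20, 1.5],
    [7, 4.1, 20, 1.5],
  ],
)

```text
time: 2.15
ee_pos: [565.4, 259.8, 132.1]
eef_rot: [[0.445, 0.896, -0.0], [0.896, -0.445, -0.0], [-0.0, 0.0, -1.0]]
ft_force: [0.5, 0.4, 1.1]
opening: 0.649
grasp_force: 0.0
```

```bash
python3 - <<'E'
from h import *
import pickle
f=grab("wrist"); s=env.read_state(); print(s["ee_pos"],s["wrist_torque"])
print(np.array(proj(f,[565,259.5,70]))*1.5625)
t=grab("scene"); print(np.array(proj(t,[565,259.5,65])))
cv2.imwrite("pics/w2.png",np.hstack([cv2.resize(f["img"][:,:,::-1],(400,300)),cv2.resize(t["img"][100:250,140:340,::-1],(400,300),interpolation=cv2.INTER_CUBIC)]))
E
```

```text
[566.43205709 260.10738988 134.07615304] [ 0.03925155 -0.00710762 -0.02531771]
[406.17147168 323.68186559]
[242.22897027 184.30077556]
```

View pics/w2.png

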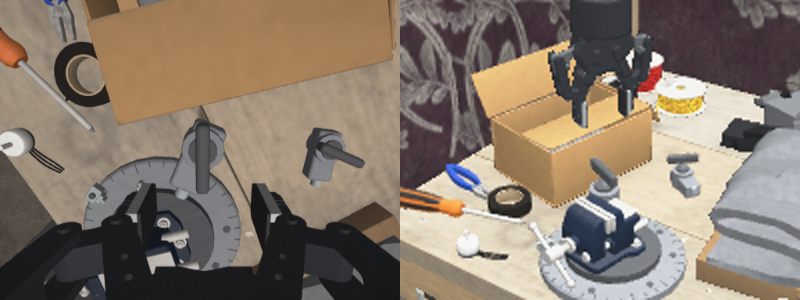

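The wrist half shows the bar at about (203,157) of 400 wide, between the finger lines. The predicted spot is about 5 px off along the bar, so I check that more exactly.

```bash
python3 - <<'E'
from meas import *
f=grab("wrist"); g=cv2.cvtColor(f["img"],cv2.COLOR_RGB2GRAY); s=env.read_state()
for r in (165,180,200,220,235): print(r,g[r,240:285:1].tolist())
print("col261",g[145:258,261].tolist())
E
```

```text
165 [105, 69, 55, 57, 58, 80, 101, 95, 59, 54, 65, 68, 72, 75, 76, 77, 79, 79, 80, 77, 77, 77, 76, 74, 71, 59, 76, 111, 107, 109, 103, 93, 84, 75, 69, 63, 60, 60, 59, 60, 59, 59, 74, 107, 148]
180 [130, 130, 131, 130, 129, 100, 54, 69, 50, 60, 70, 74, 78, 83, 85, 85, 86, 85, 89, 88, 86, 83, 82, 80, 76, 65, 61, 64, 70, 102, 118, 127, 128, 128, 129, 128, 127, 128, 129, 127, 114, 69, 112, 122, 109]
200 [97, 83, 85, 85, 83, 82, 82, 83, 63, 57, 69, 73, 77, 82, 86, 86, 85, 87, 88, 87, 86, 82, 80, 80, 77, 65, 74, 84, 83, 84, 84, 84, 86, 85, 88, 124, 129, 129, 128, 129, 128, 127, 124, 125, 127]
220 [135, 135, 135, 137, 138, 138, 140, 138, 88, 55, 69, 72, 77, 81, 85, 84, 86, 86, 89, 88, 86, 83, 81, 80, 77, 60, 76, 131, 153, 152, 151, 148, 148, 151, 152, 155, 156, 158, 159, 158, 159, 158, 158, 155, 153]
235 [137, 137, 136, 136, 136, 136, 135, 135, 107, 53, 69, 71, 76, 81, 83, 83, 84, 85, 87, 87, 86, 84, 82, 79, 75, 63, 126, 126, 126, 126, 125, 124, 112, 85, 82, 102, 106, 106, 102, 89, 70, 56, 60, 104, 154]
col261 [134, 125, 102, 69, 59, 60, 63, 80, 97, 98, 79, 59, 59, 48, 40, 42, 47, 61, 70, 72, 77, 79, 81, 83, 83, 85, 84, 83, 84, 83, 83, 83, 83, 83, 82, 83, 84, 84, 83, 83, 83, 82, 84, 83, 83, 82, 84, 82, 82, 84, 83, 82, 83, 82, 83, 82, 83, 84, 83, 84, 82, 83, 83, 83, 83, 82, 83, 83, 83, 84, 83, 83, 83, 83, 82, 83, 84, 83, 83, 83, 84, 84, 83, 83, 83, 85, 84, 84, 83, 84, 84, 83, 83, 83, 84, 83, 83, 84, 84, 82, 83, 81, 91, 117, 128, 129, 128, 128, 128, 128, 128, 127, 127]
```

>>> arm_command(
  moves=[
    [0.1, -0.1, 3, 0],
    [0.1, -0.1, 6, 0],
    [0.1, -0.1, 8.7, 0],
    [0.1, -0.1, 8.7, 0],
    [0.1, -0.1, 8.7, 0],
    [0.1, -0.1, 8.7, 0],
  ],
)

```text
time: 2.8
ee_pos: [566.8, 261.5, 47.6]
eef_rot: [[0.445, 0.895, 0.004], [0.895, -0.445, 0.002], [0.003, 0.003, -1.0]]
ft_force: [-0.2, -0.8, -0.5]
opening: 0.65
grasp_force: 0.0
```

>>> arm_command(
  moves=[
    [0, 0, 0, 0],
    [0, 0, 0, 0],
    [0, 0, 0, 0],
    [0, 0, 0, 0],
    [0, 0, 0, 0],
    [0, 0, 0, 0],
    [0, 0, 0, 0],
    [0, 0, 0, 0],
  ],
  grip=1,
  newtons=50,
)

```text
time: 3.47
ee_pos: [565.4, 261.5, 46.0]
eef_rot: [[0.445, 0.895, 0.001], [0.895, -0.445, 0.001], [0.001, 0.0, -1.0]]
ft_force: [-2.9, 1.1, 5.5]
opening: 0.13
grasp_force: 49.9
```

```bash
cat > st.py <<'E'
from h import *
s=env.read_state(); R=s["eef_rot"]; print(round(s["time"],2),s["ee_pos"].round(1),"F",s["ft_force"].round(1),"T",s["wrist_torque"].round(3),"op",round(s["opening"],3),round(s["grasp_force"],1),"yaw",round(np.degrees(np.arctan2(R[1,1],R[0,1])),2),"q",s["joint_positions"].round(2))
E
python3 st.py
```

```text
3.47 [565.4 261.5  46. ] F [-2.9  1.1  5.5] T [ 0.058  0.458 -0.016] op 0.13 49.9 yaw -26.44 q [0.35 0.24 1.85 0.   1.05 0.81]
```

>>> arm_command(
  moves=[
    [0, 0, 0, -3],
    [0, 0, 0, -6],
    [0, 0, 0, -9],
    [0, 0, 0, -12],
    [0, 0, 0, -15],
    [0, 0, 0, -15],
    [0, 0, 0, -15],
  ],
)

```text
time: 4.05
ee_pos: [565.0, 261.6, 46.0]
eef_rot: [[0.199, 0.98, 0.0], [0.98, -0.199, 0.001], [0.001, -0.0, -1.0]]
ft_force: [-4.0, 0.6, 6.4]
opening: 0.126
grasp_force: 50.0
```

```bash
python3 st.py
```

```text
4.05 [565.  261.6  46. ] F [-4.   0.6  6.4] T [ 0.071  0.631 -0.224] op 0.126 50.0 yaw -11.49 q [0.35 0.24 1.85 0.   1.05 0.55]
```

>>> arm_command(
  moves=[
    [0, 0, 0, -3],
    [0, 0, 0, -6],
    [0, 0, 0, -9],
    [0, 0, 0, -12],
    [0, 0, 0, -15],
    [0, 0, 0, -18],
    [0, 0, 0, -20],
    [0, 0, 0, -20],
    [0, 0, 0, -20],
    [0, 0, 0, -20],
  ],
)

```text
time: 4.88
ee_pos: [564.5, 261.7, 46.0]
eef_rot: [[-0.148, 0.989, -0.001], [0.989, 0.148, 0.001], [0.001, -0.001, -1.0]]
ft_force: [-5.2, 0.3, 8.0]
opening: 0.13
grasp_force: 50.2
```

```bash
python3 st.py
```

```text
4.88 [564.5 261.7  46. ] F [-5.2  0.3  8. ] T [ 0.141  0.999 -0.303] op 0.13 50.2 yaw 8.5 q [0.35 0.24 1.85 0.   1.05 0.2 ]
```

>>> arm_command(
  moves=[
    [0, 0, 0, -3],
    [0, 0, 0, -6],
    [0, 0, 0, -6],
    [0, 0, 0, -6],
    [0, 0, 0, -6],
  ],
)

```text
time: 5.3
ee_pos: [564.3, 261.6, 46.0]
eef_rot: [[-0.25, 0.968, -0.002], [0.968, 0.25, 0.001], [0.002, -0.001, -1.0]]
ft_force: [-6.0, 0.5, 8.9]
opening: 0.132
grasp_force: 50.2
```

```bash
python3 st.py
```

```text
5.3 [564.3 261.6  46. ] F [-6.   0.5  8.9] T [ 0.143  1.044 -0.265] op 0.132 50.2 yaw 14.5 q [0.35 0.24 1.85 0.   1.05 0.09]
```

>>> arm_command(
  moves=[
    [0, 0, 0, 0],
    [0, 0, 0, 0],
    [0, 0, 0, 0],
    [0, 0, 0, 0],
    [0, 0, -3, 0],
    [0, 0, -6, 0],
    [0, 0, -9, 0],
    [0, 0, -12, 0],
    [0, 0, -12, 0],
    [0, 0, -12, 0],
  ],
  grip=-0.2,
)

```text
time: 6.13
ee_pos: [566.5, 261.3, 167.2]
eef_rot: [[-0.251, 0.968, 0.005], [0.968, 0.251, 0.002], [0.0, 0.005, -1.0]]
ft_force: [-0.6, -0.4, -0.8]
opening: 0.599
grasp_force: 0.0
```

```bash
python3 st.py
```

```text
6.13 [566.5 261.3 167.2] F [-0.6 -0.4 -0.8] T [-0.017 -0.014  0.009] op 0.599 0.0 yaw 14.55 q [ 0.35  0.11  1.77 -0.    1.25  0.09]
```

>>> arm_command(
  moves=[
    [-5.2, -10.8, 0, -64.5],
    [-5.2, -10.8, 0, -64.5],
    [-5.2, -10.8, 0, -64.5],
    [-5.2, -10.8, 0, -64.5],
    [-5.2, -10.8, 0, -64.5],
    [-5.2, -10.8, 0, -64.5],
    [-5.2, -10.8, 0, -64.5],
    [-5.2, -10.8, 0, -64.5],
    [-5.2, -10.8, 0, -64.5],
    [-5.2, -10.8, 0, -64.5],
    [-5.2, -10.8, 0, -64.5],
    [-5.2, -10.8, 0, -64.5],
  ],
  grip=-1,
)

```text
time: 7.13
ee_pos: [472.9, 183.2, 163.2]
eef_rot: [[-0.981, 0.192, -0.002], [0.192, 0.981, -0.001], [0.002, -0.001, -1.0]]
ft_force: [-0.4, -0.0, 0.1]
opening: 1.0
grasp_force: 0.0
```

```bash
python3 st.py; python3 - <<'E'
from meas import *
f=grab("wrist"); t=grab("top")
k=1.5625
print(np.array(proj(f,[474,183.5,96]))*k, np.array(proj(f,[565,261,70]))*k)
for q in (f,t):
  try: print(circ(q,np.array([474.,183.5])))
  except Exception as e: print(e)
cv2.imwrite("pics/w3.png",cv2.resize(f["img"][:,:,::-1],(800,600),interpolation=cv2.INTER_CUBIC))
E
```

```text
7.13 [472.9 183.2 163.2] F [-0.4 -0.   0.1] T [0.061 0.039 0.032] op 1.0 0.0 yaw 78.91 q [ 0.26 -0.14  2.03 -0.    1.25 -1.11]
[407.8797559  320.69422839] [589.522509   442.09297803]
(array([473.06951116, 183.70703986]), np.int64(300))
(array([476.83135989, 181.56620758]), np.int64(48))
```

View pics/w3.png

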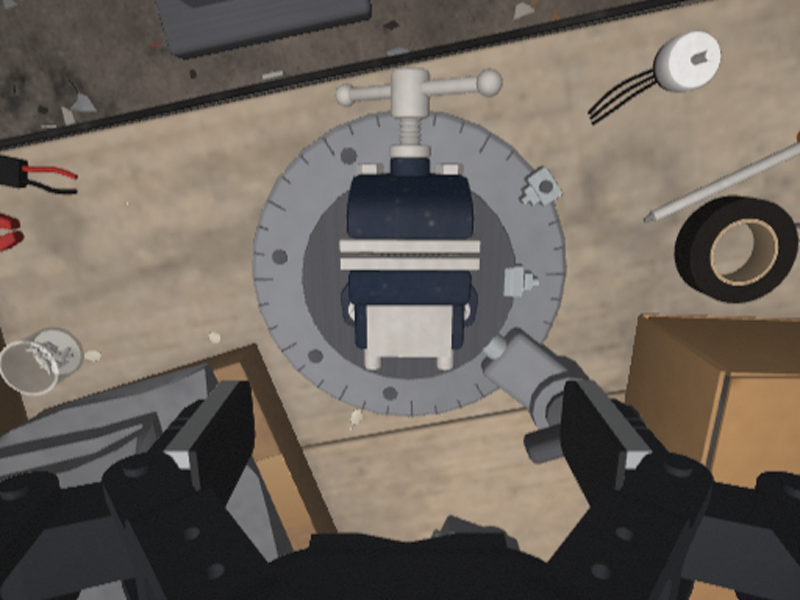

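The wrist view shows the vice squarely between the fingers, with its block at about (410,320). The pointer tip is at (540,281) and the tab nose at (524,204). I descend and grip.

>>> arm_command(
  moves=[
    [-0.05, 0.04, 3, 0],
    [-0.05, 0.04, 6, 0],
    [-0.05, 0.04, 8, 0],
    [-0.05, 0.04, 9, 0],
    [-0.05, 0.04, 10, 0],
    [-0.05, 0.04, 10, 0],
    [-0.05, 0.04, 10, 0],
    [-0.05, 0.04, 10, 0],
  ],
)

```text
time: 7.9
ee_pos: [475.2, 184.0, 65.9]
eef_rot: [[-0.982, 0.19, 0.003], [0.19, 0.982, 0.001], [-0.002, 0.001, -1.0]]
ft_force: [-0.0, 0.3, 0.6]
opening: 0.998
grasp_force: 0.0
```

>>> arm_command(
  moves=[
    [0, 0, 0, 0],
    [0, 0, 0, 0],
    [0, 0, 0, 0],
    [0, 0, 0, 0],
    [0, 0, 0, 0],
    [0, 0, 0, 0],
  ],
  grip=1,
  newtons=40,
)

```text
time: 8.4
ee_pos: [474.5, 183.7, 65.5]
eef_rot: [[-0.982, 0.19, 0.001], [0.19, 0.982, -0.0], [-0.001, 0.0, -1.0]]
ft_force: [-2.4, -1.8, 6.1]
opening: 0.595
grasp_force: 44.3
```

```bash
python3 st.py
```

```text
8.4 [474.5 183.7  65.5] F [-2.4 -1.8  6.1] T [-0.297  0.367 -0.059] op 0.595 44.3 yaw 79.05 q [ 0.26 -0.02  2.1  -0.    1.06 -1.12]
```

>>> arm_command(
  moves=[
    [0, 0, 0, -0.5],
    [0, 0, 0, -1],
    [0, 0, 0, -1.5],
    [0, 0, 0, -2],
    [0, 0, 0, -2.5],
    [0, 0, 0, -3],
  ],
)

```text
time: 8.9
ee_pos: [474.5, 183.7, 65.5]
eef_rot: [[-0.99, 0.138, 0.001], [0.138, 0.99, 0.0], [-0.001, 0.0, -1.0]]
ft_force: [-1.9, -1.5, 6.1]
opening: 0.597
grasp_force: 44.3
```

```bash
python3 st.py
```

```text
8.9 [474.5 183.7  65.5] F [-1.9 -1.5  6.1] T [-0.26   0.34  -0.212] op 0.597 44.3 yaw 82.05 q [ 0.26 -0.02  2.1  -0.    1.06 -1.17]
```

Torque is 0.2 N m, so the vice is free. I swing on.

>>> arm_command(
  moves=[
    [0, 0, 0, -2],
    [0, 0, 0, -4],
    [0, 0, 0, -6],
    [0, 0, 0, -8],
    [0, 0, 0, -10],
    [0, 0, 0, -12],
    [0, 0, 0, -14],
    [0, 0, 0, -16],
    [0, 0, 0, -18],
    [0, 0, 0, -20],
    [0, 0, 0, -22],
    [0, 0, 0, -24],
    [0, 0, 0, -26],
    [0, 0, 0, -28],
    [0, 0, 0, -30],
    [0, 0, 0, -31.5],
    [0, 0, 0, -32.5],
    [0, 0, 0, -33],
    [0, 0, 0, -33],
    [0, 0, 0, -33],
  ],
)

```text
time: 10.57
ee_pos: [474.5, 184.1, 65.5]
eef_rot: [[-0.906, -0.424, 0.001], [-0.424, 0.906, 0.001], [-0.001, 0.0, -1.0]]
ft_force: [-2.1, 0.6, 7.3]
opening: 0.598
grasp_force: 44.3
```

```bash
python3 st.py
```

```text
10.57 [474.5 184.1  65.5] F [-2.1  0.6  7.3] T [0.043 0.361 0.026] op 0.598 44.3 yaw 115.06 q [ 0.26 -0.02  2.1   0.    1.06 -1.74]
```

>>> arm_command(
  moves=[
    [0, 0, 0, 0],
    [0, 0, 0, 0],
    [0, 0, 0, 0],
    [0, 0, 0, 0],
    [0, 0, 0, 0],
    [0, 0, 0, 0],
    [0, 0, -3, 0],
    [0, 0, -6, 0],
    [0, 0, -9, 0],
    [0, 0, -12, 0],
    [0, 0, -12, 0],
    [0, 0, -12, 0],
    [0, 0, -12, 0],
  ],
  grip=-1,
)

```text
time: 11.65
ee_pos: [473.6, 183.6, 183.7]
eef_rot: [[-0.906, -0.424, -0.001], [-0.424, 0.906, -0.0], [0.001, 0.0, -1.0]]
ft_force: [-0.7, -1.2, -0.3]
opening: 1.004
grasp_force: 0.0
```

```bash
python3 st.py; python3 - <<'E'
from meas import *
import pickle
f=grab("wrist"); pickle.dump(f,open("w4.pkl","wb"))
print("c",circ(f,np.array([474.,183.7])))
n=np.array([474+75*np.cos(np.radians(114.9)),183.7+75*np.sin(np.radians(114.9)),20]); u,v=map(int,proj(f,n)); print(u,v)
print("handle",proj(f,[565,261,70]))
np.save("off.npy",[u-35,v-35])
a=f["img"][v-35:v+35,u-35:u+35,::-1]
cv2.imwrite("pics/w4.png",np.hstack([cv2.resize(a,(400,400),interpolation=cv2.INTER_CUBIC),cv2.resize(f["img"][:,:,::-1],(400,300)).__class__ and cv2.copyMakeBorder(cv2.resize(f["img"][:,:,::-1],(400,300)),0,100,0,0,cv2.BORDER_CONSTANT)]))
E
```

```text
11.65 [473.6 183.6 183.7] F [-0.7 -1.2 -0.3] T [-0.021  0.051 -0.013] op 1.004 0.0 yaw 115.06 q [ 0.26 -0.16  2.01 -0.    1.29 -1.74]
c (array([473.04783299, 183.53672656]), np.int64(277))
339 172
handle (np.float64(295.3896069439634), np.float64(309.8589191057023))
```

View pics/w4.png

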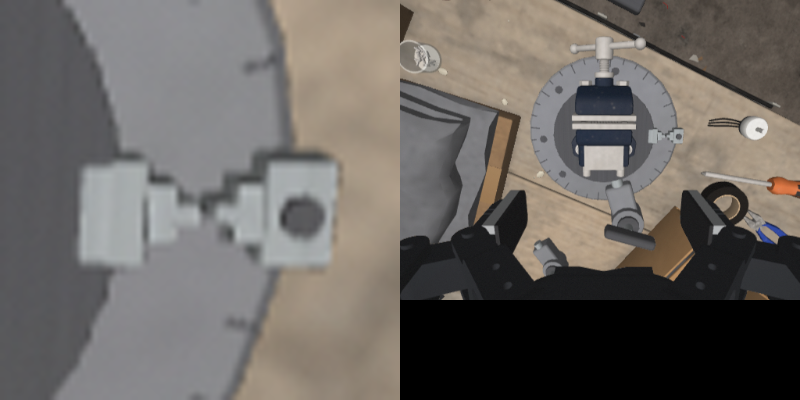

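The pointer at (200,212) and the nose at (215,210) are in line. Next I locate the handle.

```bash
python3 - <<'E'
from meas import *
import pickle
f=pickle.load(open("w4.pkl","rb"))
a=onplane(f,262,290,68)[:2]; b=onplane(f,327,313,68)[:2]; d=b-a; print(a,b,(a+b)/2,np.hypot(*d),np.degrees(np.arctan2(d[1],d[0]))-90)
s=env.read_state();R=s["eef_rot"]; print(R.T@(np.array([565,261,160])-s["ee_pos"])/10)
E
```

```text
[560.52196281 225.81154809] [556.99328564 289.27819505] [558.75762422 257.54487157] 63.564666592737424 3.1823071964001457
[-11.61418186   3.13182883   2.25327089]
```

>>> arm_command(
  moves=[
    [-11.6, 3.1, 2, 109],
    [-11.6, 3.1, 2, 109],
    [-11.6, 3.1, 2, 109],
    [-11.6, 3.1, 2, 109],
    [-11.6, 3.1, 2, 109],
    [-11.6, 3.1, 2, 109],
    [-11.6, 3.1, 2, 109],
    [-11.6, 3.1, 2, 109],
    [-11.6, 3.1, 2, 109],
    [-11.6, 3.1, 2, 109],
    [-11.6, 3.1, 2, 109],
    [-11.6, 3.1, 2, 109],
    [-11.6, 3.1, 2, 109],
    [-11.6, 3.1, 2, 109],
    [-11.6, 3.1, 2, 109],
    [-11.6, 3.1, 2, 109],
    [-11.6, 3.1, 2, 109],
    [-11.6, 3.1, 2, 109],
    [-11.6, 3.1, 2, 109],
  ],
  grip=-0.3,
)

```text
time: 13.28
ee_pos: [565.3, 260.7, 163.0]
eef_rot: [[-0.106, 0.994, -0.002], [0.994, 0.106, -0.001], [-0.001, -0.002, -1.0]]
ft_force: [0.3, -0.8, 0.3]
opening: 0.654
grasp_force: 0.0
```

```bash
python3 st.py; python3 - <<'E'
from meas import *
f=grab("wrist"); g=cv2.cvtColor(f["img"],cv2.COLOR_RGB2GRAY)
u,v=map(int,proj(f,[565,261,70])); print(u,v)
for r in range(v-40,v+45,16): print(r,g[r,u-25:u+26].tolist())
E
```

```text
13.28 [565.3 260.7 163. ] F [ 0.3 -0.8  0.3] T [-0.012 -0.043 -0.037] op 0.654 0.0 yaw 6.1 q [ 0.35  0.12  1.78 -0.    1.25  0.24]
260 192
152 [142, 142, 141, 140, 140, 138, 138, 138, 141, 143, 146, 150, 152, 153, 154, 154, 136, 56, 41, 43, 45, 48, 47, 50, 51, 51, 48, 46, 43, 41, 49, 73, 86, 95, 98, 101, 96, 84, 71, 59, 72, 95, 82, 70, 88, 134, 145, 151, 148, 150, 154]
168 [126, 85, 59, 59, 60, 95, 121, 129, 130, 130, 130, 130, 130, 131, 132, 129, 52, 72, 76, 81, 84, 88, 88, 89, 87, 90, 88, 84, 82, 78, 76, 63, 91, 129, 130, 130, 130, 131, 130, 132, 131, 131, 131, 126, 106, 74, 104, 112, 91, 64, 76]
184 [112, 116, 132, 134, 132, 132, 133, 132, 85, 85, 86, 86, 83, 83, 84, 85, 62, 60, 73, 77, 82, 87, 87, 87, 89, 89, 89, 86, 82, 79, 76, 67, 59, 85, 85, 86, 87, 87, 86, 84, 85, 99, 130, 131, 131, 131, 130, 130, 127, 106, 119]
200 [141, 141, 141, 141, 141, 140, 141, 140, 138, 128, 123, 132, 132, 132, 131, 131, 128, 66, 68, 75, 80, 85, 88, 87, 87, 90, 89, 88, 84, 82, 80, 74, 63, 131, 130, 131, 130, 131, 131, 133, 153, 167, 164, 161, 158, 153, 152, 155, 159, 162, 164]
216 [120, 113, 120, 129, 128, 128, 127, 128, 129, 126, 117, 108, 105, 93, 52, 106, 149, 120, 55, 73, 76, 82, 86, 87, 87, 87, 89, 88, 87, 83, 80, 77, 65, 99, 111, 66, 82, 143, 162, 168, 165, 164, 163, 163, 162, 162, 163, 166, 164, 161, 159]
232 [130, 130, 130, 129, 128, 129, 129, 130, 130, 130, 131, 130, 131, 131, 123, 112, 105, 91, 120, 158, 159, 161, 160, 158, 156, 156, 156, 157, 158, 160, 161, 159, 112, 67, 82, 135, 154, 157, 156, 158, 162, 164, 167, 167, 166, 165, 161, 159, 157, 154, 156]
```

>>> arm_command(
  moves=[
    [0.05, 0, 4, -1.8],
    [0.05, 0, 8, -1.8],
    [0.05, 0, 10, -1.8],
    [0.05, 0, 11.6, -1.8],
    [0.05, 0, 11.6, -1.8],
    [0.05, 0, 11.6, -1.8],
    [0.05, 0, 11.6, -1.8],
  ],
)

```text
time: 13.92
ee_pos: [566.8, 261.7, 49.7]
eef_rot: [[-0.137, 0.991, 0.002], [0.991, 0.137, 0.001], [0.0, 0.002, -1.0]]
ft_force: [-0.5, -0.2, 1.0]
opening: 0.652
grasp_force: 0.0
```

>>> arm_command(
  moves=[
    [0, 0, 0, 0],
    [0, 0, 0, 0],
    [0, 0, 0, 0],
    [0, 0, 0, 0],
    [0, 0, 0, 0],
    [0, 0, 0, 0],
    [0, 0, 0, 0],
    [0, 0, 0, 0],
  ],
  grip=1,
  newtons=50,
)

```text
time: 14.58
ee_pos: [564.7, 261.5, 49.8]
eef_rot: [[-0.137, 0.991, -0.003], [0.991, 0.137, -0.0], [-0.0, -0.003, -1.0]]
ft_force: [-8.0, -1.4, 8.6]
opening: 0.126
grasp_force: 51.6
```

```bash
python3 st.py
```

```text
14.58 [564.7 261.5  49.8] F [-8.  -1.4  8.6] T [-0.275  1.231  0.01 ] op 0.126 51.6 yaw 7.86 q [0.35 0.24 1.84 0.   1.06 0.21]
```

>>> arm_command(
  moves=[
    [0, 0, 0, 2],
    [0, 0, 0, 4],
    [0, 0, 0, 6],
    [0, 0, 0, 8],
    [0, 0, 0, 10],
    [0, 0, 0, 12],
    [0, 0, 0, 14],
    [0, 0, 0, 16],
    [0, 0, 0, 18],
    [0, 0, 0, 20],
    [0, 0, 0, 20],
    [0, 0, 0, 20],
  ],
)

```text
time: 15.58
ee_pos: [565.2, 261.4, 49.9]
eef_rot: [[0.209, 0.978, -0.002], [0.978, -0.209, -0.001], [-0.001, -0.002, -1.0]]
ft_force: [-6.0, -2.0, 8.3]
opening: 0.132
grasp_force: 51.5
```

```bash
python3 st.py
```

```text
15.58 [565.2 261.4  49.9] F [-6.  -2.   8.3] T [-0.317  1.025  0.239] op 0.132 51.5 yaw -12.09 q [ 0.35  0.24  1.84 -0.    1.06  0.56]
```

>>> arm_command(
  moves=[
    [-0.02, -0.1, 0, 2],
    [-0.02, -0.1, 0, 4],
    [-0.02, -0.1, 0, 6],
    [-0.02, -0.1, 0, 8],
    [-0.02, -0.1, 0, 10],
  ],
)

```text
time: 16.0
ee_pos: [565.2, 261.3, 49.9]
eef_rot: [[0.377, 0.926, 0.001], [0.926, -0.377, -0.001], [-0.0, 0.001, -1.0]]
ft_force: [-2.5, -1.6, 3.4]
opening: 0.125
grasp_force: 51.1
```

```bash
python3 st.py
```

```text
16.0 [565.2 261.3  49.9] F [-2.5 -1.6  3.4] T [-0.296  0.369  0.249] op 0.125 51.1 yaw -22.17 q [ 0.35  0.24  1.85 -0.    1.06  0.73]
```

>>> arm_command(
  moves=[
    [0, 0, 0, 1],
    [0, 0, 0, 2],
    [0, 0, 0, 3],
    [0, 0, 0, 4],
    [0, 0, 0, 5],
    [0, 0, 0, 5],
  ],
)

```text
time: 16.5
ee_pos: [565.3, 261.2, 49.9]
eef_rot: [[0.456, 0.89, 0.001], [0.89, -0.456, -0.001], [-0.0, 0.001, -1.0]]
ft_force: [-2.7, -1.5, 5.3]
opening: 0.13
grasp_force: 51.1
```

```bash
python3 st.py
```

```text
16.5 [565.3 261.2  49.9] F [-2.7 -1.5  5.3] T [-0.334  0.302  0.207] op 0.13 51.1 yaw -27.11 q [ 0.35  0.24  1.85 -0.    1.06  0.82]
```

>>> arm_command(
  moves=[
    [0, 0, 0, 1],
    [0, 0, 0, 2],
    [0, 0, 0, 3],
    [0, 0, 0, 4],
    [0, 0, 0, 4],
  ],
)

```text
time: 16.92
ee_pos: [565.4, 261.2, 49.9]
eef_rot: [[0.517, 0.856, 0.001], [0.856, -0.517, -0.001], [-0.0, 0.001, -1.0]]
ft_force: [-3.4, -2.1, 5.3]
opening: 0.128
grasp_force: 51.2
```

```bash
python3 st.py
```

```text
16.92 [565.4 261.2  49.9] F [-3.4 -2.1  5.3] T [-0.425  0.332  0.228] op 0.128 51.2 yaw -31.12 q [ 0.35  0.24  1.85 -0.    1.06  0.89]
```

>>> arm_command(
  moves=[
    [0, 0, 0, 1],
    [0, 0, 0, 2],
    [0, 0, 0, 3],
    [0, 0, 0, 4],
    [0, 0, 0, 5],
  ],
)

```text
time: 17.33
ee_pos: [565.4, 261.1, 49.9]
eef_rot: [[0.59, 0.808, 0.001], [0.808, -0.59, -0.001], [0.0, 0.002, -1.0]]
ft_force: [-1.9, -2.5, 5.4]
opening: 0.129
grasp_force: 51.2
```

```bash
python3 st.py
```

```text
17.33 [565.4 261.1  49.9] F [-1.9 -2.5  5.4] T [-0.419  0.244  0.266] op 0.129 51.2 yaw -36.13 q [ 0.35  0.24  1.85 -0.    1.06  0.98]
```

>>> arm_command(
  moves=[
    [0, 0, 0, 1],
    [0, 0, 0, 2],
    [0, 0, 0, 3],
    [0, 0, 0, 4],
    [0, 0, 0, 5],
  ],
)

```text
time: 17.75
ee_pos: [565.6, 261.1, 49.9]
eef_rot: [[0.658, 0.753, 0.002], [0.753, -0.658, -0.001], [0.0, 0.002, -1.0]]
ft_force: [-2.4, -3.0, 4.4]
opening: 0.128
grasp_force: 51.1
```

```bash
python3 st.py
```

```text
17.75 [565.6 261.1  49.9] F [-2.4 -3.   4.4] T [-0.503  0.258  0.235] op 0.128 51.1 yaw -41.13 q [ 0.35  0.24  1.84 -0.    1.06  1.07]
```

>>> arm_command(
  moves=[
    [0, 0, 0, 1],
    [0, 0, 0, 2],
    [0, 0, 0, 3],
    [0, 0, 0, 4],
    [0, 0, 0, 5],
  ],
)

```text
time: 18.17
ee_pos: [565.6, 261.0, 49.9]
eef_rot: [[0.721, 0.693, 0.002], [0.693, -0.721, -0.001], [0.0, 0.002, -1.0]]
ft_force: [-2.0, -2.7, 4.9]
opening: 0.125
grasp_force: 51.1
```

```bash
python3 st.py
```

```text
18.17 [565.6 261.   49.9] F [-2.  -2.7  4.9] T [-0.526  0.164  0.284] op 0.125 51.1 yaw -46.13 q [ 0.35  0.24  1.84 -0.    1.06  1.15]
```

>>> arm_command(
  moves=[
    [0, 0, 0, 0.7],
    [0, 0, 0, 1.4],
    [0, 0, 0, 2],
  ],
)

```text
time: 18.42
ee_pos: [565.6, 260.9, 49.9]
eef_rot: [[0.744, 0.668, 0.002], [0.668, -0.744, -0.001], [0.0, 0.002, -1.0]]
ft_force: [-0.8, -3.5, 5.1]
opening: 0.127
grasp_force: 51.1
```

```bash
python3 st.py
```

```text
18.42 [565.6 260.9  49.9] F [-0.8 -3.5  5.1] T [-0.648  0.221  0.239] op 0.127 51.1 yaw -48.11 q [ 0.35  0.24  1.84 -0.    1.06  1.19]
```

>>> arm_command(
  moves=[
    [0, 0, 0, 0.7],
    [0, 0, 0, 1.4],
    [0, 0, 0, 2],
  ],
)

```text
time: 18.67
ee_pos: [565.7, 260.9, 49.9]
eef_rot: [[0.767, 0.641, 0.002], [0.641, -0.767, -0.001], [0.001, 0.002, -1.0]]
ft_force: [-0.9, -3.5, 5.9]
opening: 0.13
grasp_force: 51.1
```

```bash
python3 st.py
```

```text
18.67 [565.7 260.9  49.9] F [-0.9 -3.5  5.9] T [-0.624  0.156  0.272] op 0.13 51.1 yaw -50.11 q [ 0.35  0.24  1.84 -0.    1.06  1.22]
```

>>> arm_command(
  moves=[
    [0, 0, 0, 0.7],
    [0, 0, 0, 1.4],
    [0, 0, 0, 2],
  ],
)

```text
time: 18.92
ee_pos: [565.7, 260.9, 49.9]
eef_rot: [[0.789, 0.614, 0.002], [0.614, -0.789, -0.001], [0.001, 0.002, -1.0]]
ft_force: [-0.6, -2.4, 4.8]
opening: 0.129
grasp_force: 51.1
```

```bash
python3 st.py
```

```text
18.92 [565.7 260.9  49.9] F [-0.6 -2.4  4.8] T [-0.675  0.233  0.249] op 0.129 51.1 yaw -52.11 q [ 0.35  0.24  1.84 -0.    1.06  1.26]
```

```bash
cat > avg.py <<'E'
from h import *
T=[];Q=[]
for i in range(8):
    vision.grab_frame("wrist"); s=env.read_state(); T.append(s["wrist_torque"][2]); Q.append(s["tau"][5])
R=s["eef_rot"]; print(round(s["time"],2),"Tz %.3f sd %.3f"%(np.mean(T),np.std(T)),"tau6 %.3f sd %.3f"%(np.mean(Q),np.std(Q)),"yaw",round(np.degrees(np.arctan2(R[1,1],R[0,1])),2),"F",s["ft_force"].round(1))
E
python3 avg.py
```

```text
19.32 Tz 0.254 sd 0.027 tau6 0.277 sd 0.019 yaw -52.08 F [-1.2 -3.7  5.7]
```

>>> arm_command(
  moves=[
    [0, 0, 0, 0.7],
    [0, 0, 0, 1.4],
    [0, 0, 0, 2.1],
    [0, 0, 0, 2.8],
    [0, 0, 0, 3.5],
    [0, 0, 0, 4],
  ],
)

```text
time: 19.82
ee_pos: [565.7, 260.8, 49.9]
eef_rot: [[0.83, 0.558, 0.002], [0.558, -0.83, -0.001], [0.001, 0.002, -1.0]]
ft_force: [-1.1, -3.9, 5.2]
opening: 0.128
grasp_force: 51.1
```

```bash
python3 avg.py
```

```text
20.22 Tz 0.285 sd 0.032 tau6 0.303 sd 0.017 yaw -56.07 F [-1.3 -3.1  4.2]
```

>>> arm_command(
  moves=[
    [0, 0, 0, 0.7],
    [0, 0, 0, 1.4],
    [0, 0, 0, 2.1],
    [0, 0, 0, 2.8],
    [0, 0, 0, 3.5],
    [0, 0, 0, 4],
  ],
)

```text
time: 20.72
ee_pos: [565.8, 260.7, 49.9]
eef_rot: [[0.867, 0.499, 0.002], [0.499, -0.867, -0.002], [0.001, 0.002, -1.0]]
ft_force: [-0.9, -4.1, 5.4]
opening: 0.127
grasp_force: 51.2
```

```bash
python3 avg.py
```

```text
21.12 Tz 0.314 sd 0.029 tau6 0.334 sd 0.017 yaw -60.06 F [-0.8 -3.7  4.7]
```

>>> arm_command(
  moves=[
    [0, 0, 0, 0.7],
    [0, 0, 0, 1.4],
    [0, 0, 0, 2.1],
    [0, 0, 0, 2.8],
    [0, 0, 0, 3.5],
    [0, 0, 0, 4],
  ],
)

```text
time: 21.62
ee_pos: [565.8, 260.6, 49.9]
eef_rot: [[0.899, 0.437, 0.002], [0.437, -0.899, -0.002], [0.001, 0.003, -1.0]]
ft_force: [-1.2, -3.4, 4.6]
opening: 0.127
grasp_force: 51.2
```

```bash
python3 avg.py
```

```text
22.02 Tz 0.343 sd 0.017 tau6 0.368 sd 0.017 yaw -64.06 F [-1.1 -5.8  4.5]
```

>>> arm_command(
  moves=[
    [0, 0, 0, 0.7],
    [0, 0, 0, 1.4],
    [0, 0, 0, 2.0],
    [0, 0, 0, 2.5],
  ],
)

```text
time: 22.35
ee_pos: [565.8, 260.6, 49.9]
eef_rot: [[0.918, 0.398, 0.002], [0.398, -0.918, -0.002], [0.001, 0.003, -1.0]]
ft_force: [-1.5, -4.6, 4.8]
opening: 0.126
grasp_force: 51.2
```

```bash
python3 avg.py;python3 avg.py
```

```text
22.75 Tz 0.386 sd 0.036 tau6 0.390 sd 0.016 yaw -66.55 F [-0.4 -3.7  4.6]
23.15 Tz 0.374 sd 0.020 tau6 0.379 sd 0.000 yaw -66.55 F [-0.6 -4.3  4.7]
```

About 0.365 N m is reached. I release and rise clear.

>>> arm_command(
  moves=[
    [0, 0, 0, 0],
    [0, 0, 0, 0],
    [0, 0, 0, 0],
    [0, 0, 0, 0],
    [0, 0, 0, 0],
    [0, 0, -2, 0],
    [0, 0, -5, 0],
    [0, 0, -8, 0],
    [0, 0, -11, 0],
    [0, 0, -14, 0],
    [0, 0, -14, 0],
    [0, 0, -14, 0],
    [0, 0, -14, 0],
  ],
  grip=-0.3,
)

```text
time: 24.23
ee_pos: [564.4, 261.3, 187.6]
eef_rot: [[0.918, 0.397, -0.001], [0.397, -0.918, -0.0], [-0.001, -0.0, -1.0]]
ft_force: [-0.5, -0.0, -0.7]
opening: 0.648
grasp_force: 0.0
```

```bash
python3 st.py; python3 - <<'E'
from meas import *
f=grab("wrist")
n=np.array([474+74*np.cos(np.radians(114.9)),183.7+74*np.sin(np.radians(114.9)),20]); u,v=map(int,proj(f,n)); print(u,v)
u=min(max(u,30),482);v=min(max(v,30),354)
cv2.imwrite("pics/w5.png",np.hstack([cv2.resize(f["img"][v-30:v+30,u-30:u+30,::-1],(400,400),interpolation=cv2.INTER_CUBIC),cv2.copyMakeBorder(cv2.resize(f["img"][:,:,::-1],(400,300)),0,100,0,0,cv2.BORDER_CONSTANT)]))
E
```

```text
24.23 [564.4 261.3 187.6] F [-0.5 -0.  -0.7] T [ 0.016 -0.034  0.021] op 0.648 0.0 yaw -66.64 q [0.35 0.09 1.76 0.   1.29 1.51]
223 278
```

View pics/w5.png

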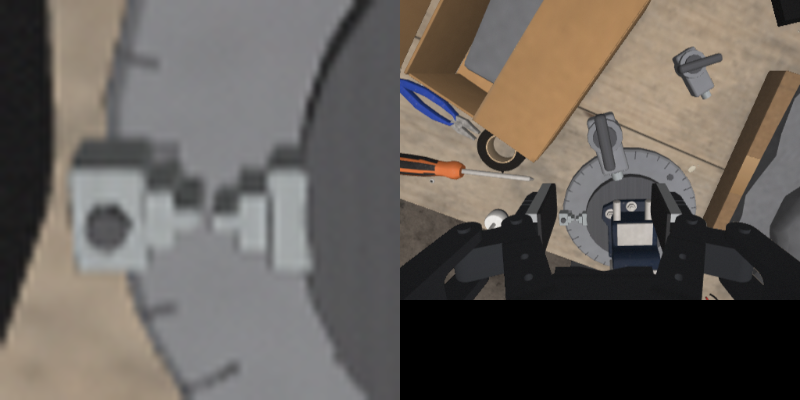

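The pointer (225,217) and the nose (190,217) still line up, and the gripper is clear of everything. I hand it in.

```bash
python3 -c "
from workcell import sign_off
print(sign_off())"
```

```text
the job is handed in; nothing more can be done
None
```

The vice is swung to the index tab, with pointer and tab nose in line in the last picture, the handle is tightened to about 0.37 N m by feel, and the job is handed in; no verdict was returned.

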